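# Swing out the prop leg of the gold mosaic stand

## Task

Two small mosaic panels stand on the bench, each with a folding prop leg at its back. Swing the leg of the gold mosaic all the way out against its stop, without toppling that stand or pushing it out of its place, and leave the blue mosaic stand and its leg as they are.

Things in the scene. Friction and masses are not known exactly. Their poses are not given: they have to be found in the camera images.
- gold_stand: Gold mosaic stand (gold tiles, white and blue sun, gold rim). Loose, about 1.8 kg. Foot 70 x 190 x 16 mm (x, y, z); on it an upright board 14 mm thick, 190 wide along y, top at 150. Origin: centre of the foot's underside, z up. Mosaic faces +x, away from the robot; the leg is on the back (-x), 10 mm thick, 150 long, 6 to 148 mm above the bench, last 45 mm orange.
- gold_leg (a joint): Gold stand's leg, on a vertical hinge at the stand's x = -15 mm, y = 0. Rad: 0 = folded flat, pointing along the stand's +y, its end 55 mm past the board's edge, where it can be pushed from the mosaic side; grows anticlockwise from above to the stop at 1.571 (points along the stand's -x). Starts at 0.12 to 0.45. Takes about 0.5 N at the end; stays where it is left.
- blue_stand: Look-alike stand with the blue mosaic (blue tiles, white and red disc, blue rim), same build, sizes and axes as the gold stand; to be left alone.
- blue_leg (a joint): Leg of the blue stand, the same as gold_leg; starts slightly ajar, at 0.12 to 0.35, and must be left so.

How it is judged:
By the outcome, as a careful person would: the job done as asked, in the order asked, and still so for the second after the job is handed in, with the robot touching nothing.
It also fails if it takes over 38 s, if anything falls off the work surface, if the arm or the gripper's body presses on something with over 40 N, if the wrist force passes 120 N, or if a joint passes its speed limit or range.

## Robot

A 6-joint arm with a two-finger parallel gripper is mounted at the origin on the work surface. World frame = base frame: x ahead of the robot, y to its left, z up, the work surface at z = 0. Lengths are in m, angles in rad, forces in N, time in s.
With the tool pointing down it reaches from about 0.275 to 0.75 m from the base axis. Payload 10.2 kg.
Tool frame: the origin (TCP) lies midway between the tips of the shut fingers; the grasp point (between the pads) lies 19 mm behind it; z points along the fingers, y is the line along which they close (so a half turn about z gives the same grasp; the last joint's range is limited). The gripper opens to 88 mm and grips with 3 to 60 N. Pads are 18 mm wide; open, the fingers measure 123 mm over their backs; the gripper's body (75 mm by 187 mm) begins 45 mm behind the grasp point.
Start: joints at [-1.402, 0.313, 1.498, -0, 1.331, -0.223], TCP at [0.2, -0.485, 0.215] pointing down, gripper open.
Joint ranges: [-2.94, 2.94], [-0.97, 2.17], [0.19, 2.56], [-1.23, 4.37], [0.02, 3.11], [-2.88, 2.88]. Speed limits (rad/s): [2.39, 2.39, 3.01, 3.14, 3.14, 3.14].

## Interface

Orientations are given as a unit quaternion [w, x, y, z].
In Python, from station import env gives the robot as it stands. The module is installed in compiled form; this text tells all that it offers.
- The arm moves only by the shell command python3 -m pendant 'ROWS' [FORCE]. ROWS is JSON, a list of rows, each a list of 5 numbers: the shift along the tool's x, y, z in cm, then the turn about the tool's z in rad, then the closure, from 0 (fully open) to 1 (shut). In form: [[tx, ty, tz, twist, gripper], ...]. A call has 1 to 5 rows; each row shifts and turns the commanded pose from where the row before left it, along the tool's axes as they then stand; what a row does not reach is not made up. A row lasts 1/10 s, in which the tool goes at most 50 mm and 8.59 degrees, less where a joint would pass 70% of its speed; a pose out of reach is approached as far as the arm can. A call with a gripper value outside its range is refused whole. The fingers move at their own pace and stop on an object; FORCE is the grip in N (left out, the last holds). Time passes only in rows, so rows that do not move let the fingers close. It gives the time, the measured TCP pose, the force, the opening and the grip force at its end, in the units of the state.
- env.get_obs(): the state, without advancing time (a new reading comes with each control period).
- env.read_camera(name): name is "side" or "top" or "wrist"; returns a dict with "frame" (384x512x3 uint8, red, green, blue), "K" (3x3 intrinsics, pixels), "xyz" and "orientation" of the camera in the world; the wrist camera has in their place "tool_from_camera" (4x4, takes a point from camera to tool coordinates, whose origin is the TCP and whose axes are the flange's). Camera axes: x right, y down, z forward; pixel columns grow to the right and rows downward; lengths in m; the calibration is good to about 2 mm. A picture is of the moment at which its call begins: read the wrist's pose just before it. There is no depth.
- env.hand_in(): hands the job in; it is judged then, once.
Trained networks look in a picture, given as the dict that the camera call returned (one of the last four; its "shot" number tells which), for a name from the list of things; names that differ only in an ending like _2 or _b are one class to them, and where a whole thing is asked for, a point or a joint stands for the part that bears it (a point fixed in the world has none). Each returns a list of dicts, best first, with "confidence" (0 to 1); they miss things now and then, are a little off and sometimes report something else, mostly with a low value. They report only what shows in the picture. A call takes as long as a camera call.
- env.cut_out(picture, name): "pixels" (384x512 bool, what is visible of it) and "at" ([row, column] in pixels, amid what is visible of it).
The state is a dict: "time_s": time; "q": joint angles; "joint_velocities": joint speeds; "effort": joint torques, N m; "ee_pos": TCP position; "tool_rot": TCP orientation; "ft_force": force on the tool from outside, world axes, zero at the start; "moment": the same for the moment, N m; "gripper_width": opening from 0.0 (shut) to 1.0 (fully open); "grasp_force": force on a finger pad.
Only numpy, scipy, OpenCV 4.12 (cv2) and the standard library are available. Lean on these libraries where they do the work, as an engineer would, in place of code of your own. Each camera call takes 0.05 s, during which the arm holds its last target. There are 200 camera calls.

## Working session

There is one attempt and no reset: what is moved stays moved. The work goes in short steps, Python scripts to look and compute and a shell command to move; the robot and the scene stay as the last step left them, time stands still between calls to the robot, and variables do not carry over. Pictures are saved under pics/ and viewed, at most 10 in all, crops included, and the job is handed in when it is done.

```bash
mkdir -p pics
cat > h.py <<'E'
import numpy as np, cv2
from scipy.spatial.transform import Rotation as R
from station import env
def q2R(q): return R.from_quat([q[1],q[2],q[3],q[0]]).as_matrix()
def pose(p):
    return np.array(p["xyz"]), (q2R(p["orientation"]) if np.size(p["orientation"])==4 else np.array(p["orientation"]))
def ray(p,r,c,z):
    """pixel -> world point at height z"""
    o,M=pose(p); d=M@np.linalg.inv(np.array(p["K"]))@np.array([c,r,1.]); return o+d*(z-o[2])/d[2]
def proj(p,X):
    o,M=pose(p); x=np.array(p["K"])@(M.T@(np.array(X)-o)); return x[1]/x[2],x[0]/x[2]
E
python3 - <<'E'
from h import *
ims=[]
for n in("top","side"):
    p=env.read_camera(n); ims.append(p["frame"]); print(n,p["xyz"],p["orientation"])
    for o in("gold_stand","gold_leg","blue_stand","blue_leg"):
        for d in env.cut_out(p,o)[:1]: print(o,d["confidence"],d["at"],d["pixels"].sum())
    cv2.imwrite(f"pics/{n}1.png",cv2.cvtColor(cv2.resize(p["frame"],(800,600)),cv2.COLOR_RGB2BGR))
o=env.get_obs();print(o["ee_pos"],q2R(o["tool_rot"]).round(3),o["time_s"])
E
```

```text
top [ 0.36146548 -0.0503177   1.11126545] [ 0.07355235 -0.70046806  0.70572498 -0.0767255 ]
gold_stand 0.74 [167.8, 337.4] 2958
gold_leg 0.79 [182.6, 315.1] 886
blue_stand 0.97 [189.5, 177.7] 3246
blue_leg 0.82 [193.5, 155.7] 1308
side [ 0.66843042 -0.3176345   0.88615328] [-0.14864501  0.97427295  0.16759121 -0.02469964]
gold_stand 0.75 [266.6, 243.9] 3319
gold_leg 0.72 [228.9, 231.4] 592
blue_stand 0.87 [117.4, 285.1] 2817
blue_leg 0.73 [74.7, 284.4] 428
[ 0.20047005 -0.48520945  0.21459235] [[ 0.924  0.382  0.   ]
 [ 0.382 -0.924  0.   ]
 [ 0.    -0.    -1.   ]] 0.5
```

View pics/top1.png

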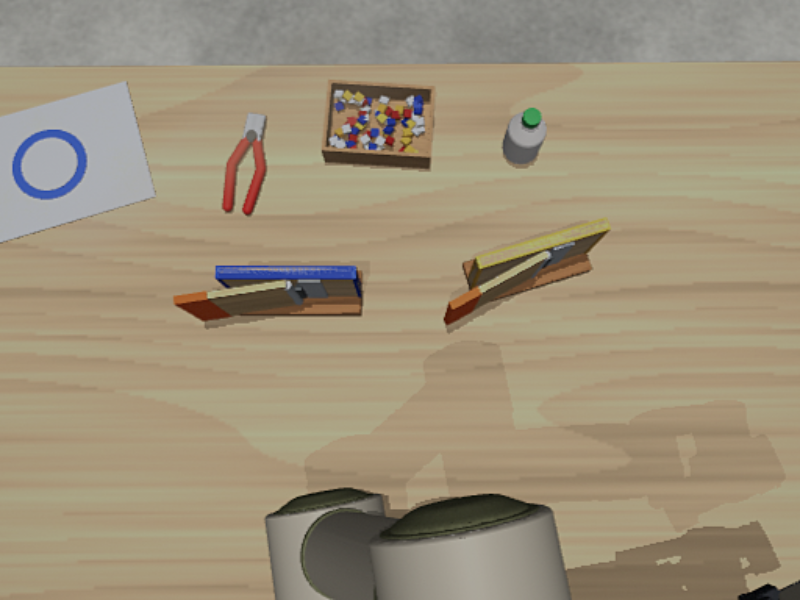

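View pics/side1.png

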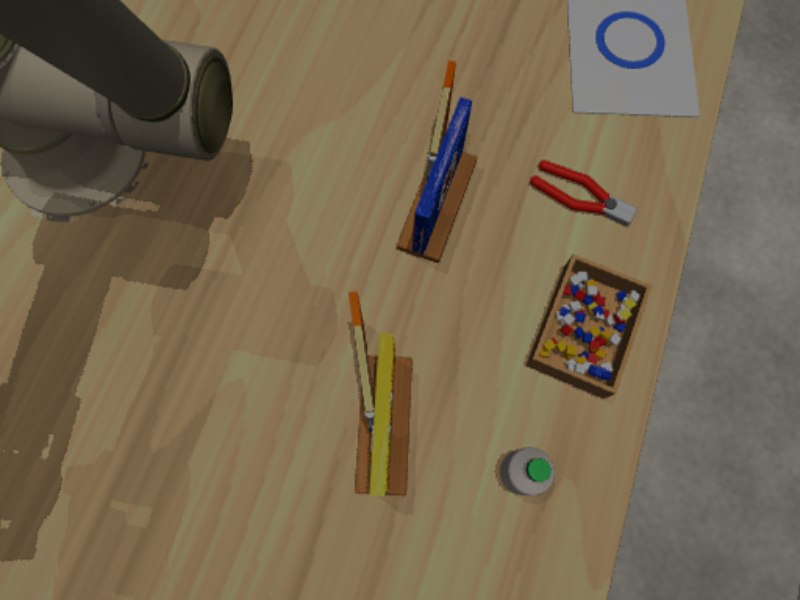

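The top view shows the gold board's top edge from (475,265) to (608,222) and its leg from about (549,254) to the orange tip near (448,308). The side view shows the same leg from (370,412) to (354,293). The blue stand is to the left, with its tip at (176,298).

Run:
```python
from h import *
T=env.read_camera("top");S=env.read_camera("side")
for n,p,L in(("top",T,dict(bL=(474,262,.15),bR=(607,222,.15),tip=(447,306,.148),hin=(549,254,.148),btip=(176,298,.148),bluR=(357,268,.15),bluL=(217,269,.15))),("side",S,dict(bL=(387,336,.15),bR=(378,492,.15),tip=(354,293,.148),hin=(370,412,.148),btip=(451,62,.148),bluR=(420,248,.15),bluL=(465,100,.15)))):
    for k,(c,r,z) in L.items(): print(n,k,ray(p,r*.64,c*.64,z).round(3))
```

```text
top bL [ 0.596 -0.147  0.15 ]
top bR [ 0.651 -0.332  0.15 ]
top tip [ 0.536 -0.109  0.148]
top hin [ 0.607 -0.25   0.148]
top btip [0.55  0.254 0.148]
top bluR [0.589 0.012 0.15 ]
top bluL [0.589 0.201 0.15 ]
side bL [ 0.597 -0.153  0.15 ]
side bR [ 0.65  -0.329  0.15 ]
side tip [ 0.539 -0.114  0.148]
side hin [ 0.61  -0.247  0.148]
side btip [0.547 0.256 0.148]
side bluR [ 0.598 -0.03   0.15 ]
side bluL [0.585 0.201 0.15 ]
```

```bash
python3 -m pendant '[[4.1,-1.7,0,0,1],[4.1,-1.7,0,0,1],[4.1,-1.7,0,0,1],[4.1,-1.7,0,0,1],[4.1,-1.7,0,0,1]]' 20
python3 -m pendant '[[4.1,-1.7,0,0,1],[4.1,-1.7,0,0,1],[4.1,-1.7,0,0,1],[4.1,-1.7,0,0,1],[4.1,-1.6,0,0,1]]'
python3 -m pendant '[[4.2,-1.6,0,0,1],[4.1,-1.5,0,0,1],[0,0,0,0.147,1],[0,0,0,0.147,1],[0,0,0,0.147,1]]'
python3 -m pendant '[[0,0,0,0.147,1],[0,0,0,0.147,1],[0,0,0,0.147,1],[0,0,0,0.147,1],[0,0,0,0.147,1]]'
python3 -m pendant '[[0,0,0,0.147,1],[0,0,0,0.147,1],[0,0,0,0,1],[0,0,0,0,1],[0,0,0,0,1]]'
python3 - <<'E'
from h import *
o=env.get_obs();M=q2R(o["tool_rot"]);print(o["ee_pos"],M.round(3),o["q"],o["ft_force"])
p=env.read_camera("wrist"); A=np.array(p["tool_from_camera"])
f=p["frame"].copy()
# predicted leg line/board at height .148 projected
def pj(X):
    t=M.T@(np.array(X)-o["ee_pos"]); c=np.linalg.inv(A)@np.r_[t,1]; x=np.array(p["K"])@c[:3]; return (int(x[0]/x[2]),int(x[1]/x[2]))
print(pj((.538,-.111,.148)),pj((.609,-.244,.148)),pj((.597,-.15,.15)))
print("finger",pj((.581,-.111,.1)))
cv2.line(f,pj((.538,-.111,.148)),pj((.609,-.244,.148)),(255,0,255),1)
cv2.circle(f,pj((.597,-.15,.15)),4,(0,255,255),1)
cv2.imwrite("pics/w1.png",cv2.cvtColor(f,cv2.COLOR_RGB2BGR))
E
```

```text
time_s: 1.1
ee_pos: [0.3585, -0.327, 0.2148]
tool_rot: [0.0, 0.981, 0.195, 0.0]
ft_force: [0.3, -0.4, 0.9]
gripper_width: 0.571
grasp_force: 0.0
time_s: 1.6
ee_pos: [0.516, -0.1709, 0.2148]
tool_rot: [0.0, 0.981, 0.195, 0.0]
ft_force: [0.8, -0.6, 1.1]
gripper_width: 0.119
grasp_force: 0.0
time_s: 2.1
ee_pos: [0.5799, -0.1118, 0.2144]
tool_rot: [-0.0, 1.0, -0.027, -0.0]
ft_force: [0.2, 0.4, -0.5]
gripper_width: 0.002
grasp_force: 0.0
time_s: 2.6
ee_pos: [0.5797, -0.1121, 0.2146]
tool_rot: [0.0, 0.923, -0.385, -0.0]
ft_force: [0.2, -0.1, -0.6]
gripper_width: 0.007
grasp_force: 0.0
time_s: 3.1
ee_pos: [0.5797, -0.1121, 0.2146]
tool_rot: [-0.0, 0.859, -0.512, -0.0]
ft_force: [-0.3, -0.3, 0.1]
gripper_width: 0.01
grasp_force: 0.0
[ 0.57974545 -0.11212115  0.21460629] [[ 0.475 -0.88  -0.   ]
 [-0.88  -0.475  0.   ]
 [-0.    -0.    -1.   ]] [-3.89301674e-01  4.58984008e-01  1.28832729e+00  2.38547509e-05
  1.39429578e+00  2.25676951e+00] [-0.31317609 -0.32538699  0.05606117]
(294, 213) (303, 8) (254, 137)
finger (248, 176)
```

View pics/w1.png

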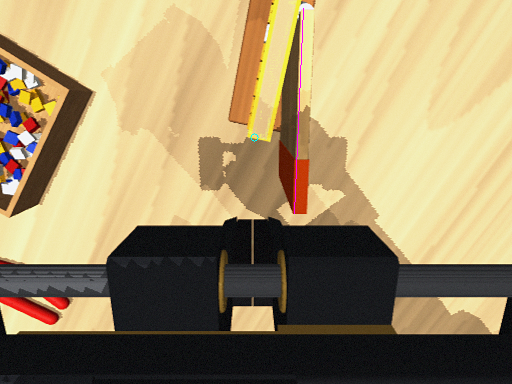

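The projected leg line and board corner match the image, with the leg tip at (300,213) and the shut fingers clear on the mosaic side at x ≈ 250. Next I'll descend and begin the sweep.

```bash
python3 -m pendant '[[0,0,3.6,0,1],[0,0,3.7,0,1],[0,0,3.7,0,1],[0,0,0,0,1],[0,0,0,0,1]]'
python3 -m pendant '[[0,0.5,0,0,1],[0,0.5,0,0,1],[0,0.4,0,0,1],[-0.08,0.65,0,-0.05,1],[-0.08,0.65,0,-0.05,1]]'
python3 -m pendant '[[-0.16,1.3,0,-0.1,1],[-0.16,1.3,0,-0.1,1],[-0.16,1.3,0,-0.1,1],[-0.16,1.3,0,-0.1,1],[0,0,0,0,1]]'
python3 - <<'E'
from h import *
o=env.get_obs();M=q2R(o["tool_rot"]);print(o["ee_pos"],M.round(3)[:2])
p=env.read_camera("side")
cv2.imwrite("pics/s2.png",cv2.cvtColor(cv2.resize(p["frame"],(800,600)),cv2.COLOR_RGB2BGR))
E
```

```text
time_s: 3.65
ee_pos: [0.5801, -0.1123, 0.1056]
tool_rot: [-0.0, 0.858, -0.513, 0.0]
ft_force: [0.0, -0.4, 0.1]
gripper_width: 0.007
grasp_force: 0.0
time_s: 4.15
ee_pos: [0.5551, -0.1241, 0.1054]
tool_rot: [-0.0, 0.883, -0.469, 0.001]
ft_force: [-0.0, 1.1, 0.2]
gripper_width: 0.002
grasp_force: 0.2
time_s: 4.65
ee_pos: [0.5123, -0.155, 0.1053]
tool_rot: [0.0, 0.958, -0.285, 0.0]
ft_force: [-0.0, 0.1, 0.1]
gripper_width: 0.006
grasp_force: 0.0
[ 0.51231231 -0.15497542  0.1053119 ] [[ 0.837 -0.547  0.001]
 [-0.547 -0.837 -0.001]]
```

View pics/s2.png

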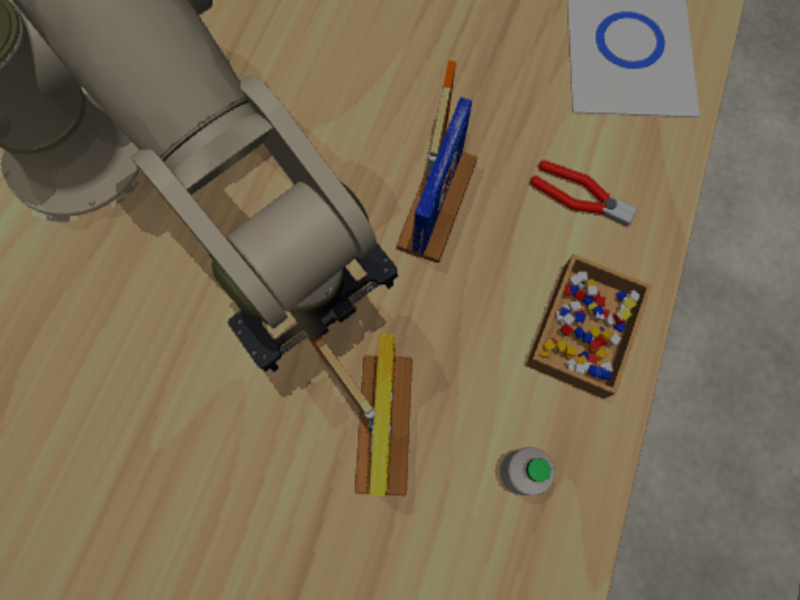

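The leg is swinging with the fingers, and the gold stand is still in place, with its foot at (360–410, 355–495). I'll keep going.

```bash
python3 -m pendant '[[-0.16,1.3,0,-0.1,1],[-0.16,1.3,0,-0.1,1],[-0.16,1.3,0,-0.1,1],[-0.16,1.3,0,-0.1,1],[0,0,0,0,1]]'
python3 -m pendant '[[-0.16,1.3,0,-0.1,1],[-0.16,1.3,0,-0.1,1],[-0.08,0.65,0,-0.05,1],[-0.08,0.65,0,-0.05,1],[0,0,0,0,1]]'
cat > look.py <<'E'
from h import *
import sys
o=env.get_obs();M=q2R(o["tool_rot"]);print(o["ee_pos"],M.round(3)[:2],o["ft_force"])
W=env.read_camera("wrist");S=env.read_camera("side")
im=np.vstack([W["frame"][:240],S["frame"][120:340]])
cv2.imwrite(f"pics/{sys.argv[1]}.png",cv2.cvtColor(im,cv2.COLOR_RGB2BGR))
E
python3 look.py a3
```

```text
time_s: 5.2
ee_pos: [0.4858, -0.1991, 0.1049]
tool_rot: [0.0, 0.996, -0.09, 0.0]
ft_force: [0.7, -0.0, -0.7]
gripper_width: 0.002
grasp_force: 0.0
time_s: 5.7
ee_pos: [0.4787, -0.2367, 0.1047]
tool_rot: [0.0, 0.998, 0.059, 0.0]
ft_force: [0.3, -0.2, -0.3]
gripper_width: 0.006
grasp_force: 0.0
[ 0.47870142 -0.23670908  0.10472618] [[ 0.993  0.118  0.   ]
 [ 0.118 -0.993 -0.   ]] [ 0.31749168 -0.23126153 -0.29550608]
```

View pics/a3.png

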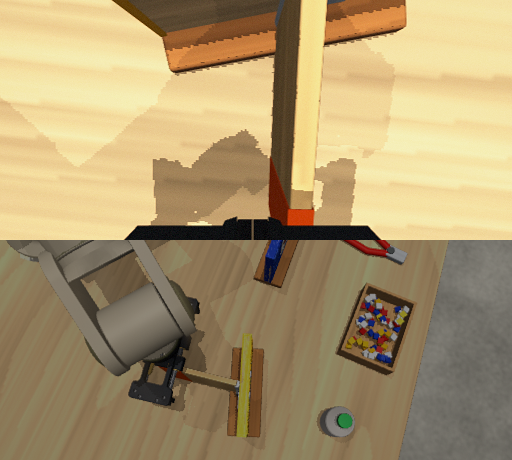

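The leg is aligned with the tool (wrist view, about x 300) and roughly 0.17 rad short of the stop. I'll cover the rest in small steps while watching the force.

```bash
for i in 1; do python3 -m pendant '[[-0.06,0.52,0,-0.04,1],[-0.06,0.52,0,-0.04,1],[-0.04,0.39,0,-0.03,1],[0,0,0,0,1],[0,0,0,0,1]]'; done
python3 -m pendant '[[-0.02,0.2,0,-0.015,1],[0,0,0,0,1],[0,0,0,0,1]]'
python3 -m pendant '[[-0.02,0.2,0,-0.015,1],[0,0,0,0,1],[0,0,0,0,1]]'
python3 look.py a4
```

```text
time_s: 6.3
ee_pos: [0.4791, -0.2507, 0.1047]
tool_rot: [-0.0, 0.993, 0.115, 0.0]
ft_force: [-0.1, 0.3, -0.0]
gripper_width: 0.005
grasp_force: 0.0
time_s: 6.6
ee_pos: [0.4792, -0.2531, 0.1046]
tool_rot: [0.0, 0.992, 0.123, 0.0]
ft_force: [-0.2, -0.5, -0.3]
gripper_width: 0.004
grasp_force: 0.1
time_s: 6.9
ee_pos: [0.4795, -0.2552, 0.1046]
tool_rot: [0.0, 0.991, 0.13, 0.0]
ft_force: [-0.2, 0.5, -0.7]
gripper_width: 0.004
grasp_force: 0.0
[ 0.47947232 -0.25524492  0.104619  ] [[ 0.966  0.259  0.   ]
 [ 0.259 -0.966 -0.   ]] [-0.1612343   0.47992072 -0.66740929]
```

View pics/a4.png

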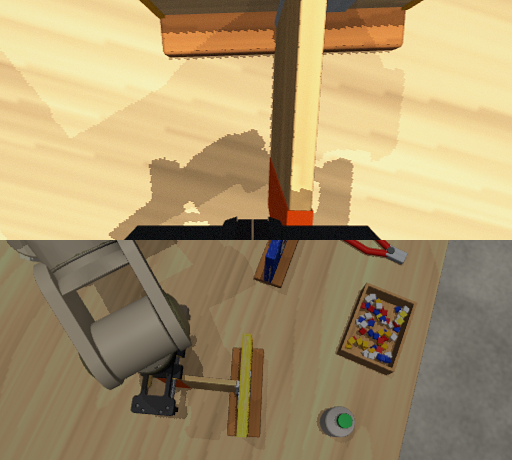

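The foot edge in the wrist view, from (163,55) to (403,47), is still tilted about 0.03 rad. I'll take finer steps.

```bash
python3 -m pendant '[[-0.02,0.2,0,-0.015,1],[0,0,0,0,1],[0,0,0,0,1]]' | sed -n '2p;4p'
python3 -m pendant '[[-0.02,0.2,0,-0.015,1],[0,0,0,0,1],[0,0,0,0,1]]'| sed -n '2p;4p'
python3 -m pendant '[[0,0.1,0,-0.007,1],[0,0,0,0,1],[0,0,0,0,1]]'| sed -n '2p;4p'
python3 - <<'E'
from h import *
p=env.read_camera("wrist");n=env.read_camera("side");g=[env.get_obs()["ft_force"]]
for _ in range(6): env.read_camera("side"); g.append(env.get_obs()["ft_force"])
print(np.mean(g,0))
cv2.imwrite("pics/w5.png",cv2.cvtColor(np.vstack([p["frame"][:240],n["frame"][120:340]]),cv2.COLOR_RGB2BGR))
E
```

```text
ee_pos: [0.4798, -0.2572, 0.1046]
ft_force: [1.2, -0.0, 0.5]
ee_pos: [0.4802, -0.2592, 0.1046]
ft_force: [0.6, -0.2, 0.6]
ee_pos: [0.4804, -0.2601, 0.1046]
ft_force: [-0.0, -0.0, -0.4]
[0.17355625 0.02897204 0.07005095]
```

View pics/w5.png

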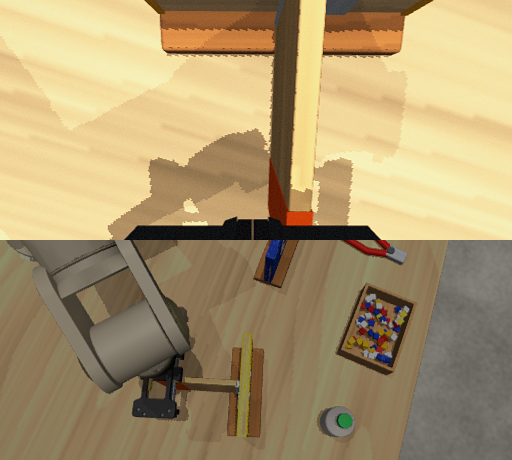

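The foot edge is now level, so the tool is parallel to the stand, but there is no stop force yet. I'll continue in 1 mm steps with averaged force readings.

```bash
cat > f.py <<'E'
from h import *
g=[]
for _ in range(4): env.read_camera("side"); g.append(env.get_obs()["ft_force"])
o=env.get_obs(); print(np.mean(g,0).round(2), np.round(o["ee_pos"],4), o["moment"].round(3) if hasattr(o["moment"],"round") else o["moment"])
E
for i in 1; do python3 -m pendant '[[0,0.1,0,0,1],[0,0,0,0,1]]'>/dev/null; python3 f.py
python3 -m pendant '[[0,0.1,0,0,1],[0,0,0,0,1]]'>/dev/null; python3 f.py
python3 -m pendant '[[0,0.1,0,0,1],[0,0,0,0,1]]'>/dev/null; python3 f.py
python3 -m pendant '[[0,0.1,0,0,1],[0,0,0,0,1]]'>/dev/null; python3 f.py; done
```

```text
[ 0.12  0.38 -0.1 ] [ 0.4808 -0.2611  0.1046] [-0.023 -0.006  0.034]
[-0.44  0.35  0.25] [ 0.481  -0.262   0.1046] [ 0.037  0.033 -0.032]
[-2.11  3.41  1.66] [ 0.4812 -0.2627  0.1046] [0.544 0.392 0.014]
[-2.64  3.02  1.11] [ 0.4816 -0.264   0.1046] [ 0.443  0.328 -0.004]
```

The force jumped to about 4 N, so the leg is at its stop. I'll back off, raise and check.

```bash
python3 -m pendant '[[0,-0.5,0,0,1],[0,-1.5,0,0,1],[0,-2,0,0,1],[0,0,-4,0,1],[0,0,-4,0,1]]' | sed -n '2p;4p'
python3 -m pendant '[[0,0,-4,0,1],[-4,-4,0,0,1],[-4,-4,0,0,1],[0,0,0,0,1],[0,0,0,0,1]]'| sed -n '1,2p;4p'
python3 - <<'E'
from h import *
T=env.read_camera("top")
W=env.read_camera("side")
im=np.vstack([T["frame"][100:300],W["frame"]])
cv2.imwrite("pics/end.png",cv2.cvtColor(im,cv2.COLOR_RGB2BGR))
E
```

```text
ee_pos: [0.4696, -0.2252, 0.1854]
ft_force: [0.4, 0.3, -0.2]
time_s: 10.9
ee_pos: [0.3816, -0.1791, 0.2254]
ft_force: [0.6, 0.0, -0.3]
```

View pics/end.png

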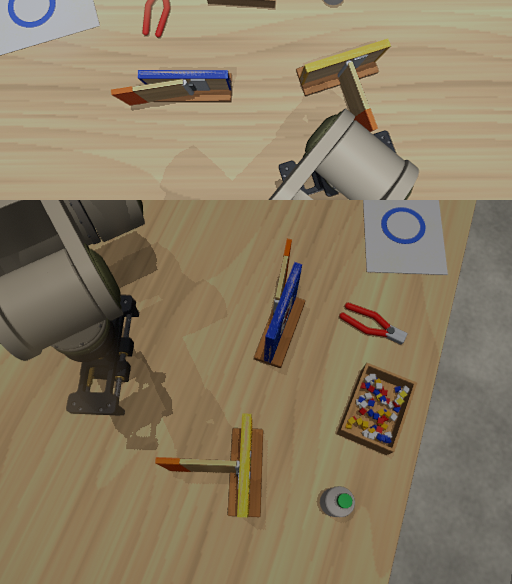

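The leg stands square out, with its tip at about (157,461) in the lower image. The gold board top, (248,414)–(243,517), is where it was, and the blue stand is unchanged. I'll check the angle numerically before handing in.

Run:
```python
from h import *
S=env.read_camera("side");f=S["frame"]
hsv=cv2.cvtColor(f,cv2.COLOR_RGB2HSV)
# top edge (upper boundary) of the leg's lit top face, columns 185..232: brightest band per column
def fit(P): 
    P=np.array(P); v=cv2.fitLine(P[:,:2].astype(np.float32),cv2.DIST_HUBER,0,.001,.001).ravel(); return np.degrees(np.arctan2(v[1],v[0]))
v=hsv[...,2].astype(float)
P=[]
for c in range(187,233):
    col=v[250:280,c]-0; w=(hsv[250:280,c,1]<130)*(col>col.max()-25); r=250+np.flatnonzero(w)
    if len(r): P.append(ray(S,r.mean(),c,.148))
yel=(hsv[...,0]>24)&(hsv[...,0]<34)&(hsv[...,1]>190)&(v>110); yel[:, :235]=0; yel[:,258:]=0
Q=[]
for r in range(225,305):
    c=np.flatnonzero(yel[r])
    if len(c): Q.append(ray(S,r,c.mean(),.15))
print(len(P),fit(P),len(Q),fit(Q))
A=ray(S,262.5,160,.148);H=ray(S,267,237,.148);B=ray(S,214,248,.15);C=ray(S,317,243,.15)
print(np.degrees(np.arctan2(*(H-A)[1::-1])),np.degrees(np.arctan2(*(B-C)[1::-1])),B,C)
```

```text
46 20.356262 80 -71.01603
16.217351662578213 107.08989445436494 [ 0.5971802  -0.15109035  0.15      ] [ 0.65265213 -0.33151792  0.15      ]
```

```bash
python3 -c "
from station import env
print(env.hand_in())"
```

```text
the job is handed in; nothing more can be done
None
```

The gold mosaic's leg is swung out to its stop (about 90° measured, and the push force rose to about 4 N there). The camera shows the gold stand upright in its place and the blue stand and leg untouched; I've handed the job in but got no verdict back.

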